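Tip the indigo cakes from the tilting tray into the basin

TASK

Push the empty steel basin flush against the front of the stand, squarely under the open mouth of the tilting tray. Then raise the tray by its bar handle until all four dye cakes have slid off into the basin, without handling the cakes, and lower the tray gently back to level. Leave the basin in place under the mouth, and do not disturb the dish, mug, scraper and brush lying about.

Things in the scene. Friction and masses are not known exactly. Their poses are not given: they have to be found in the camera images.
- stand: Fixed wooden stand, 200 wide (its x) x 160 deep (its y) x 94 high, carrying the tilting tray. Origin on the table below the mouth end; its +y points to the tray's handle end, -y out of the tray's open mouth, z up. Its front panel's face is the plane y = +10 mm; stand body runs from y = 10 to 170.
- tray (a joint): Angle of the tilting wooden tray about the hinge on top of the stand's front panel: 0 = level, resting; grows as the handle end is lifted, up to 1.1 rad; it falls back by its own weight (0.5 kg). Tray 150 wide, 215 long, inside 138 wide, floor top 105 above the table when level; 32 mm walls on both sides and at the handle end, open at the mouth (over the stand's -y side).
- stand_hinge (a point): Middle of the tray's hinge line (along the stand's x): 16 mm from the stand's origin along y, 100 above the table.
- tray_handle (a point): Middle of the tray's round steel bar handle: 12 mm thick, 90 long, parallel to the stand's x, 47 mm (axis) beyond the tray's end wall. Moves with the tray, 226 mm out from the hinge along the tray and another 12 mm above the hinge when level; axes turn with the tray.
- tray_lip (a point): Middle of the edge of the tray's open mouth, on its floor; level it is 105 above the table and 20 beyond the stand's origin towards -y (30 mm in front of the front panel's face). It dips as the tray tips.
- bay (a point): Point on the table where the basin's origin lies when it is flush against the stand's front panel and centred under the mouth (91 mm from the panel face); same axes as the stand.
- basin: Loose open rectangular steel basin, 220 (its x) x 180 (its y) x 60 high, walls and floor 5 mm, 0.6 kg. Origin: centre of its underside, z up. It starts in front of the stand, its y roughly along the stand's y.
- cake0: Loose dark indigo dye cake, rounded block 42 x 32 x 22 mm, 50 g, lying in the tray. Origin at its centre.
- cake1: Loose dark indigo dye cake, rounded block 34 x 34 x 24 mm, 50 g, lying in the tray. Origin at its centre.
- cake2: Loose dark indigo dye cake, rounded block 44 x 30 x 24 mm, 50 g, lying in the tray. Origin at its centre.
- cake3: Loose dark indigo dye cake, rounded block 38 x 34 x 22 mm, 50 g, lying in the tray. Origin at its centre.
- dish: Bystander, leave alone: small flat blue-glazed dish, 110 wide, 20 high (mm). Origin at the centre of its underside.
- mug: Bystander, leave alone: white mug, 72 wide, 75 high (mm). Origin at the centre of its underside.
- scraper: Bystander, leave alone: spatula-like paste scraper lying flat.
- brush: Bystander, leave alone: brush lying flat.
Mind the look-alikes: they are no part of the job. What is shaped like the cake3 but pink is not meant. Leave any yellow look-alike of the cake2 alone.

How it is judged:
By the outcome, as a careful person would: the job done as asked, in the order asked, and still so for the second after the job is handed in, with the robot touching nothing.
It also fails if it takes over 56 s, if anything falls off the work surface, if the arm or the gripper's body presses on something with over 40 N, if the wrist force passes 120 N, or if a joint passes its speed limit or range.

ROBOT

A 6-joint arm with a two-finger parallel gripper is mounted at the origin on the work surface. World frame = base frame: x ahead of the robot, y to its left, z up, the work surface at z = 0. Lengths are in m, angles in rad, forces in N, time in s.
With the tool pointing down it reaches from about 0.3 to 0.775 m from the base axis. Payload 14.6 kg.
Tool frame: the origin (TCP) lies between the finger pads; the fingertips stand 14 mm ahead of it and the grasp point (between the pads) lies 5 mm behind it; z points along the fingers, y is the line along which they close (so a half turn about z gives the same grasp; the last joint's range is limited). The gripper opens to 94 mm and grips with 3 to 60 N. Pads are 16 mm wide; open, the fingers measure 119 mm over their backs; the gripper's body (75 mm by 177 mm) begins 78 mm behind the grasp point.
Start: joints at [-1.259, 0.3, 1.521, -0, 1.321, -0.067], TCP at [0.203, -0.511, 0.197] pointing down, gripper open.
Joint ranges: [-3.03, 3.03], [-0.79, 2.21], [0.23, 2.52], [-1.04, 4.18], [0, 3.07], [-2.55, 2.55]. Speed limits (rad/s): [2.22, 2.22, 2.57, 3.14, 3.14, 3.14].

INTERFACE

Orientations are given as [roll, pitch, yaw] about the fixed x, y, z axes, in that order (R = Rz(yaw) Ry(pitch) Rx(roll)).
In Python, from station import ctrl gives the robot as it stands. The module is installed in compiled form; this text tells all that it offers.
- The arm moves only by the tool move_arm, never from a script. Its argument "targets" is a list of rows, each a list of 7 numbers: the opening, from -1 (shut) to 1 (fully open), then the shift along the tool's x, y, z in units of 50 mm (1.0 is 50 mm), then the turn, a rotation vector about the tool's x, y, z in rad. A call has 1 to 12 rows; each row is the pose to reach, as a shift and turn from the pose commanded when the call began, along the tool's axes at that moment; what a row does not reach only later rows make up. A row lasts 1/10 s, in which the tool goes at most 50 mm and 8.59 degrees, less where a joint would pass 70% of its speed; a pose out of reach is approached as far as the arm can. A call with a gripper value outside its range is refused whole. The fingers move at their own pace and stop on an object; "grip_force" is the grip in N (left out, the last holds). Time passes only in rows, so rows that repeat a pose let the fingers close. It gives the time, the measured TCP pose, the force, the opening and the grip force at its end, in the units of the state.
- ctrl.get_obs(): the state, without advancing time (a new reading comes with each control period).
- ctrl.camera(name): name is "side" or "top"; returns (picture, depth): 384x512x3 uint8, red, green, blue; 384x512 float32, m along the optical axis (not along the pixel's ray), 0 where there is no reading.
- ctrl.camera_params(name): a dict with "intrinsics" (3x3 intrinsics, pixels), "rvec" (rotation vector, rad) and "tvec" (3), from world to camera coordinates, as OpenCV has them. Camera axes: x right, y down, z forward; pixel columns grow to the right and rows downward; lengths in m; the calibration is good to about 2 mm. A picture is of the moment at which its call begins. camera_params takes no time and is no camera call.
- ctrl.hand_in(): hands the job in; it is judged then, once.
Trained networks look in the newest picture that a camera, given by its name, has taken for a name from the list of things; names that differ only in an ending like _2 or _b are one class to them, and where a whole thing is asked for, a point or a joint stands for the part that bears it (a point fixed in the world has none). Each returns a list of dicts, best first, with "score" (0 to 1); they miss things now and then, are a little off and sometimes report something else, mostly with a low value. They report only what shows in the picture. A call takes as long as a camera call. They do not tell look-alikes from the thing itself.
- ctrl.cut_out(camera, target): "region" (384x512 bool, what is visible of it) and "point" ([column, row] in pixels, amid what is visible of it).
- ctrl.tip_of(camera, target): "point" ([column, row] in pixels: a listed point, or the origin of a listed thing).
The state is a dict: "time_s": time; "qpos": joint angles; "joint_vel": joint speeds; "tau": joint torques, N m; "ee_pos": TCP position; "eef_rot": TCP orientation; "force": force on the tool from outside, world axes, zero at the start; "moment": the same for the moment, N m; "grip_width": finger opening in m; "grip_force": force on a finger pad.
Only numpy, scipy, OpenCV 4.12 (cv2) and the standard library are available. Lean on these libraries where they do the work, as an engineer would, in place of code of your own. Each camera call takes 0.05 s, during which the arm holds its last target. There are 200 camera calls.

## Working session

There is one attempt and no reset: what is moved stays moved. The work goes in short steps, Python scripts to look and compute and a tool call to move; the robot and the scene stay as the last step left them, time stands still between calls to the robot, and variables do not carry over. Pictures are saved under pics/ and viewed, at most 10 in all, crops included, and the job is handed in when it is done.

Besides the shell and the picture viewer there is one more tool, called after "Request:" as name(argument=value, ...) on one line, values as JSON. move_arm: Moves the arm, as the interface text tells. Its arguments: {"type":"object","properties":{"targets":{"type":"array"},"grip_force":{"type":"number"}},"required":["targets"]}

```bash
mkdir -p pics; cat > h.py <<'E'
import numpy as np, cv2
from scipy.spatial.transform import Rotation as R
from station import ctrl
def cam(n):
    p=ctrl.camera_params(n); return np.array(p["intrinsics"]),R.from_rotvec(np.ravel(p["rvec"])).as_matrix(),np.ravel(p["tvec"])
def ray_z(n,uv,z):
    K,Rm,t=cam(n); d=Rm.T@np.linalg.inv(K)@[uv[0],uv[1],1]; o=-Rm.T@t
    return o+d*(z-o[2])/d[2]
def cloud(n,D,mask):
    K,Rm,t=cam(n); v,u=np.nonzero(mask&(D>0)); d=D[v,u]
    return ((np.linalg.inv(K)@np.array([u,v,np.ones_like(u)])*d).T-t)@Rm
def px(n,P):
    K,Rm,t=cam(n); q=K@(Rm@np.array(P)+t); return q[:2]/q[2]
E
python3 - <<'E'
from h import *
np.set_printoptions(precision=3,suppress=True)
ims=[]
for n in("top","side"):
    im,D=ctrl.camera(n); ims.append(im); np.savez(f"{n}.npz",im=im,D=D)
    cv2.imwrite(f"pics/{n}.png",im[:,:,::-1])
    for t in("basin","stand","dish","mug","scraper","brush","cake0"):
        for r in ctrl.cut_out(n,t)[:4]:
            c=cloud(n,D,r["region"]); print(n,t,round(r["score"],2),r["point"],r["region"].sum(),np.median(c,0) if len(c) else None)
    for t,z in(("stand_hinge",.1),("tray_handle",.112),("tray_lip",.105),("bay",0),("basin",0),("stand",0)):
        for r in ctrl.tip_of(n,t)[:1]: print(n,t,round(r["score"],2),r["point"],ray_z(n,r["point"],z))
print(ctrl.get_obs())
E
```

```text
top basin 0.86 [381.0, 147.3] 7224 [ 0.617 -0.219  0.007]
top stand 0.64 [230.1, 166.4] 6666 [0.563 0.158 0.107]
top stand 0.47 [223.8, 181.7] 242 [0.523 0.172 0.13 ]
top dish 0.56 [116.4, 176.6] 1515 [0.557 0.447 0.012]
top mug 0.72 [152.2, 221.4] 1042 [0.445 0.353 0.023]
top scraper 0.88 [100.2, 276.2] 1504 [0.308 0.475 0.005]
top brush 0.81 [229.7, 273.7] 1016 [0.316 0.169 0.019]
top brush 0.56 [213.8, 150.8] 288 [0.592 0.194 0.127]
top cake0 0.79 [256.4, 178.6] 297 [0.53  0.104 0.127]
top cake0 0.79 [249.9, 143.3] 215 [0.609 0.116 0.13 ]
top cake0 0.77 [225.5, 181.6] 284 [0.523 0.172 0.129]
top cake0 0.59 [162.3, 120.6] 223 [0.687 0.331 0.022]
top stand_hinge 0.6 [265.4, 161.4] [0.575 0.077 0.1  ]
top tray_handle 0.82 [165.0, 174.2] [0.546 0.305 0.112]
top tray_lip 0.88 [278.7, 157.2] [0.583 0.046 0.105]
top basin 0.86 [378.6, 151.6] [ 0.614 -0.214  0.   ]
top stand 0.56 [270.5, 170.6] [0.569 0.061 0.   ]
side basin 0.72 [433.7, 291.7] 902 [ 0.706 -0.292  0.036]
side brush 0.78 [171.2, 246.2] 1010 [0.314 0.158 0.017]
side cake0 0.59 [191.6, 225.9] 201 [0.391 0.216 0.022]
side tray_lip 0.5 [180.4, 251.8] [0.284 0.018 0.105]
{'time_s': 1.4, 'qpos': array([-1.259,  0.3  ,  1.521,  0.   ,  1.321, -0.067]), 'joint_vel': array([ 0.   , -0.   , -0.   , -0.001, -0.   , -0.001]), 'tau': array([ -0.001, -53.166, -35.292,   0.071,   0.021,  -0.   ]), 'ee_pos': array([ 0.203, -0.511,  0.197]), 'eef_rot': array([-3.142, -0.   ,  0.379]), 'force': array([-0.188,  0.531, -0.467]), 'moment': array([ 0.067,  0.01 , -0.043]), 'grip_force': 0.0, 'grip_width': 0.09404753276522945}
```

View pics/top.png

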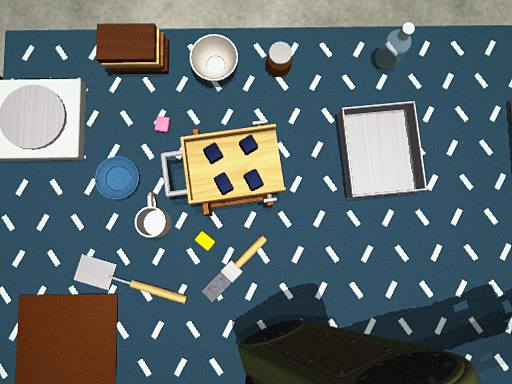

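View pics/side.png

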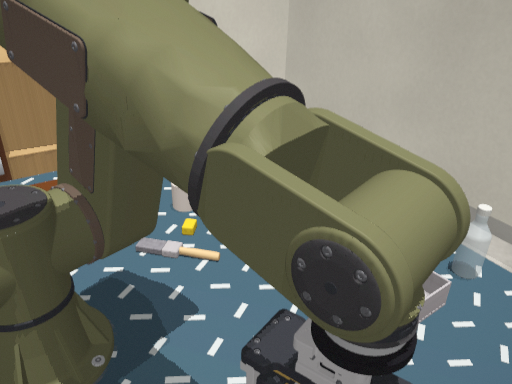

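The top view shows the tray with four dark cakes (213,152), (249,145), (223,183) and (253,180). The mouth faces right, the handle bar is at (165,174), and the basin is at (381,150). The mug (152,220) and dish (117,177) are near the handle. In the side view the arm hides the stand.

```bash
python3 - <<'E'
from h import *
np.set_printoptions(precision=4,suppress=True)
f=np.load("top.npz"); D=f["D"]; P=cloud("top",D,D>0)
def rect(m,l):
    q=P[m]; (c,s,a)=cv2.minAreaRect((q[:,:2]*1000).astype(np.float32)); print(l,m.sum(),c,s,a)
b=(P[:,0]>.48)&(P[:,0]<.76)&(P[:,1]>-.36)&(P[:,1]<-.06)
print("table z",np.median(P[b&(P[:,2]<.01)][:,2]))
for lo in(.045,.052): rect(b&(P[:,2]>lo)&(P[:,2]<.075),"basin rim")
t=(P[:,0]>.42)&(P[:,0]<.70)&(P[:,1]>.02)&(P[:,1]<.27)
rect(t&(P[:,2]>.098)&(P[:,2]<.15),"tray")
rect(t&(P[:,2]>.13)&(P[:,2]<.15),"walls")
h=(P[:,0]>.45)&(P[:,0]<.64)&(P[:,1]>.265)&(P[:,1]<.35)&(P[:,2]>.09)
rect(h,"handle"); 
q=P[h&(P[:,1]>.285)]; print(q[:,2].max(),q.mean(0)); print(np.polyfit(q[:,0],q[:,1],1))
E
```

```text
table z 0.0033039968913233246
basin rim 1112 (612.1825561523438, -209.61227416992188) (221.0331573486328, 181.6398468017578) 4.643744945526123
basin rim 896 (612.1817626953125, -209.6921844482422) (220.9774169921875, 181.50770568847656) 4.671266078948975
tray 6759 (562.7713012695312, 159.5448455810547) (193.72332763671875, 233.16940307617188) 7.214460372924805
walls 1072 (566.3184204101562, 151.1375732421875) (150.79067993164062, 214.81008911132812) 7.308591842651367
handle 396 (560.872802734375, 289.65887451171875) (48.945743560791016, 129.98562622070312) 89.84256744384766
0.12399985090958941 [0.5504 0.301  0.1176]
[0.0597 0.2682]
```

```bash
cat >> h.py <<'E'
np.set_printoptions(precision=4,suppress=True)
O=np.array([.5774,.0643,0]); SY=np.array([-.1272,.9919,0]); YAW=np.arctan2(.1272,.9919)
def row(pos,yaw,tilt=0,obs=None):
    "tilt: rotation of tool about stand x axis (world), positive lifts as the tray"
    o=obs or ctrl.get_obs(); Rc=R.from_euler("xyz",o["eef_rot"])
    Rt=R.from_rotvec(np.array([SY[1],-SY[0],0])*tilt)*R.from_euler("xyz",[np.pi,0,yaw])
    return np.r_[Rc.inv().apply(np.array(pos)-o["ee_pos"])/.05,(Rc.inv()*Rt).as_rotvec()].round(3)
E
python3 - <<'E'
from h import *
print(row([.6193,-.2968,.197],.081)); print(row([.6193,-.2968,.039],.081))
E
```

```text
[ 9.313 -0.904  0.009 -0.     0.     0.298]
[ 9.313 -0.904  3.169 -0.     0.     0.298]
```

Request:
move_arm(targets=[[0.3,9.31,-0.9,0,0,0,0.298],[0.3,9.31,-0.9,0,0,0,0.298],[0.3,9.31,-0.9,0,0,0,0.298],[0.3,9.31,-0.9,0,0,0,0.298],[0.3,9.31,-0.9,0,0,0,0.298],[0.3,9.31,-0.9,0,0,0,0.298],[0.3,9.31,-0.9,0,0,0,0.298],[0.3,9.31,-0.9,0,0,0,0.298],[0.3,9.31,-0.9,0,0,0,0.298],[0.3,9.31,-0.9,0,0,0,0.298],[0.3,9.31,-0.9,0,0,0,0.298],[0.3,9.31,-0.9,0,0,0,0.298]])

```text
time_s: 2.6
ee_pos: [0.6191, -0.2969, 0.1969]
eef_rot: [-3.141, 0.001, 0.082]
force: [-0.9, 0.5, 0.1]
grip_width: 0.0611
grip_force: 0.0
```

```bash
python3 - <<'E'
from h import *
print(ctrl.get_obs()); print(row([.6193,-.2968,.039],.081))
E
```

```text
{'time_s': 2.6, 'qpos': array([-0.5004,  0.6183,  1.066 , -0.0002,  1.4581,  0.9888]), 'joint_vel': array([-0.0284, -0.0209,  0.0173, -0.0014, -0.0021, -0.0021]), 'tau': array([  2.3889, -70.7413, -37.524 ,   0.15  ,  -0.0259,   0.098 ]), 'ee_pos': array([ 0.6191, -0.2969,  0.1969]), 'eef_rot': array([-3.1413,  0.0008,  0.0815]), 'force': array([-0.8673,  0.5059,  0.0617]), 'moment': array([-0.0429, -0.0011,  0.0487]), 'grip_force': 0.0, 'grip_width': 0.06105342166250197}
[ 0.006 -0.001  3.158 -0.     0.001  0.001]
```

Request:
move_arm(targets=[[0.3,0,0,0.8,0,0,0],[0.3,0,0,1.6,0,0,0],[0.3,0,0,2.3,0,0,0],[0.3,0,0,2.8,0,0,0],[0.3,0,0,3.15,0,0,0],[0.3,0,0,3.15,0,0,0],[-1,0,0,3.15,0,0,0],[-1,0,0,3.15,0,0,0],[-1,0,0,3.15,0,0,0],[-1,0,0,3.15,0,0,0],[-1,0,0,3.15,0,0,0],[-1,0,0,3.15,0,0,0]], grip_force=20)

```text
time_s: 3.8
ee_pos: [0.6193, -0.297, 0.0401]
eef_rot: [3.142, -0.0, 0.081]
force: [0.9, -0.2, 1.1]
grip_width: 0.0167
grip_force: 0.0
```

```bash
python3 - <<'E'
from h import *
print(ctrl.get_obs()); 
bay=O-.081*SY
g=bay-.0875*SY
print("grasp",g)
for d in(.05,.012,0,-.002): print(d,row([*(g-d*SY)[:2],ctrl.get_obs()["ee_pos"][2]],YAW))
E
```

```text
{'time_s': 3.8, 'qpos': array([-0.5005,  0.752 ,  1.2197,  0.    ,  1.1698,  0.9894]), 'joint_vel': array([ 0.0008,  0.0032,  0.001 ,  0.0011, -0.0008,  0.0007]), 'tau': array([ -0.0078, -74.5723, -33.1499,   0.0498,  -0.0512,  -0.0002]), 'ee_pos': array([ 0.6193, -0.297 ,  0.0401]), 'eef_rot': array([ 3.1415, -0.0002,  0.0808]), 'force': array([ 0.9016, -0.2108,  1.1015]), 'moment': array([ 0.0393,  0.0049, -0.0176]), 'grip_force': 0.0, 'grip_width': 0.016694010936145868}
grasp [ 0.5988 -0.1028  0.    ]
0.05 [-0.048 -2.906 -0.     0.    -0.    -0.047]
0.012 [-0.083 -3.665 -0.     0.    -0.    -0.047]
0 [-0.095 -3.904 -0.     0.    -0.    -0.047]
-0.002 [-0.096 -3.944 -0.     0.    -0.    -0.047]
```

Request:
move_arm(targets=[[-1,0,0,0,0,0,0],[-1,0,0,0,0,0,0],[-1,0,0,0,0,0,0],[-1,0,-0.3,0,0,0,-0.01],[-1,-0.02,-0.7,0,0,0,-0.02],[-1,-0.03,-1.2,0,0,0,-0.03],[-1,-0.04,-1.7,0,0,0,-0.047],[-1,-0.05,-2.2,0,0,0,-0.047],[-1,-0.06,-2.7,0,0,0,-0.047],[-1,-0.07,-3.1,0,0,0,-0.047],[-1,-0.08,-3.3,0,0,0,-0.047],[-1,-0.08,-3.3,0,0,0,-0.047]])

```text
time_s: 5.0
ee_pos: [0.6019, -0.1315, 0.0399]
eef_rot: [-3.141, 0.0, 0.129]
force: [-0.4, 2.3, -1.8]
grip_width: 0.0049
grip_force: 20.0
```

```bash
cat >> h.py <<'E'
def basin():
    im,D=ctrl.camera("top"); P=cloud("top",D,D>0); r=ctrl.cut_out("top","basin")
    m=np.zeros(D.shape,bool)
    if r: m=cv2.dilate(r[0]["region"].astype(np.uint8),np.ones((5,5)))>0
    Q=cloud("top",D,m); q=Q[(Q[:,2]>.048)&(Q[:,2]<.072)]
    s=np.c_[(q-O)@[SY[1],-SY[0],0],(q-O)@SY]*1000
    print("basin in stand frame (want 0,-81,0):",cv2.minAreaRect(s.astype(np.float32)))
    return im
E
python3 - <<'E'
from h import *
im=basin(); cv2.imwrite("pics/a.png",im[:,:,::-1]); print(ctrl.get_obs())
g=O-.1685*SY
for d in(.012,0,-.002): print(d,row([*(g-d*SY)[:2],ctrl.get_obs()["ee_pos"][2]],YAW))
E
```

```text
basin in stand frame (want 0,-81,0): ((-0.680023193359375, -109.6539077758789), (221.1704864501953, 180.8465118408203), 0.053360749036073685)
{'time_s': 5.1, 'qpos': array([-0.2769,  0.6086,  1.4628,  0.0007,  1.0706,  1.1657]), 'joint_vel': array([-0.0139,  0.0052, -0.0056, -0.001 ,  0.0006, -0.0026]), 'tau': array([ -0.9421, -66.1038, -31.4758,  -0.6597,  -0.4237,   0.0594]), 'ee_pos': array([ 0.602 , -0.1329,  0.0399]), 'eef_rot': array([-3.1409,  0.0001,  0.1279]), 'force': array([-0.6002,  3.4137,  0.3771]), 'moment': array([0.709 , 0.1193, 0.0488]), 'grip_force': 20.00028222799301, 'grip_width': 0.005031613238316869}
0.012 [ 0.014 -0.364  0.    -0.001  0.     0.   ]
0 [ 0.014 -0.604  0.    -0.001  0.     0.   ]
-0.002 [ 0.014 -0.644  0.    -0.001  0.     0.   ]
```

View pics/a.png

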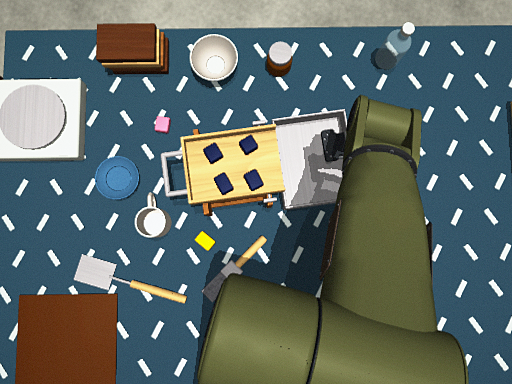

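The basin is gripped at (335,145), square with the stand and about 29 mm short of it. I'll push on gently.

Request:
move_arm(targets=[[-1,0.01,-0.15,0,0,0,0],[-1,0.01,-0.3,0,0,0,0],[-1,0.01,-0.42,0,0,0,0],[-1,0.01,-0.5,0,0,0,0],[-1,0.01,-0.54,0,0,0,0],[-1,0.01,-0.57,0,0,0,0],[-1,0.01,-0.59,0,0,0,0],[-1,0.01,-0.61,0,0,0,0]])

```text
time_s: 5.9
ee_pos: [0.5986, -0.1027, 0.04]
eef_rot: [3.142, -0.0, 0.128]
force: [0.7, -3.0, -0.9]
grip_width: 0.0048
grip_force: 20.0
```

Request:
move_arm(targets=[[-1,0,-0.02,0,0,0,0],[-1,0,-0.04,0,0,0,0],[-1,0,-0.04,0,0,0,0]])

```text
time_s: 6.2
ee_pos: [0.5987, -0.1025, 0.0402]
eef_rot: [3.139, -0.001, 0.127]
force: [2.9, -14.1, -2.3]
grip_width: 0.0047
grip_force: 20.0
```

```bash
python3 - <<'E'
from h import *
basin(); o=ctrl.get_obs(); print(o["ee_pos"],o["force"])
E
```

```text
basin in stand frame (want 0,-81,0): ((0.037872314453125, -76.78927612304688), (165.93350219726562, 233.99038696289062), 85.01551818847656)
[ 0.5987 -0.1026  0.0402] [  2.7632 -14.2251  -2.0171]
```

Request:
move_arm(targets=[[0,0,0,0,0,0,0],[0,0,0,0,0,0,0],[0,0,0,0,0,0,0],[0,0,0,0,0,0,0],[0,0,0,0,0,0,0],[0,0,0,-0.5,0,0,0],[0,0,0,-1.3,0,0,0],[0,0,0,-2.2,0,0,0],[-0.15,0,0,-3.1,0,0,0],[-0.15,0,0,-4,0,0,0],[-0.15,0,0,-4,0,0,0]])

```text
time_s: 7.4
ee_pos: [0.6, -0.1008, 0.2468]
eef_rot: [3.138, -0.01, 0.128]
force: [0.1, -0.5, -0.5]
grip_width: 0.04
grip_force: 0.0
```

```bash
python3 - <<'E'
from h import *
im=basin(); cv2.imwrite("pics/b.png",im[:,:,::-1])
b=O+.242*SY
print(ctrl.get_obs()["ee_pos"],b); print(row([*b[:2],.24],YAW)); print(ctrl.get_obs()["grip_width"])
E
```

```text
basin in stand frame (want 0,-81,0): ((-0.3128662109375, -77.54359436035156), (220.38888549804688, 185.734375), 0.11225911974906921)
[ 0.5984 -0.1005  0.2404] [0.5466 0.3043 0.    ]
[ 0.006 -8.164  0.004  0.    -0.001  0.   ]
0.04034227053177333
```

View pics/b.png

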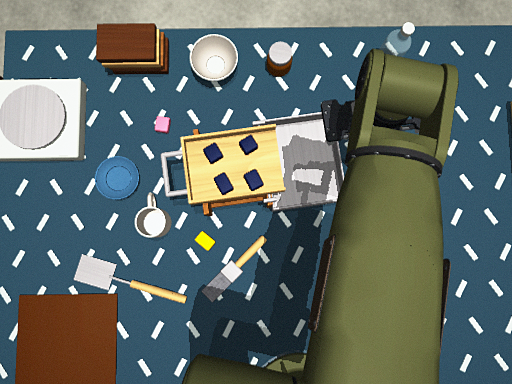

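The basin is flush and square in place. Next is the handle.

Request:
move_arm(targets=[[-0.15,0,-8.16,0,0,0,0],[-0.15,0,-8.16,0,0,0,0],[-0.15,0,-8.16,0,0,0,0],[-0.15,0,-8.16,0,0,0,0],[-0.15,0,-8.16,0,0,0,0],[-0.15,0,-8.16,0,0,0,0],[-0.15,0,-8.16,0,0,0,0],[-0.15,0,-8.16,0,0,0,0],[-0.15,0,-8.16,0,0,0,0],[-0.15,0,-8.16,0,0,0,0],[-0.15,0,-8.16,0,0,0,0],[-0.15,0,-8.16,0,0,0,0]])

```text
time_s: 8.7
ee_pos: [0.5467, 0.3026, 0.2396]
eef_rot: [3.141, 0.001, 0.126]
force: [0.1, 0.2, 0.2]
grip_width: 0.0401
grip_force: 0.0
```

```bash
python3 - <<'E'
from h import *
im,D=ctrl.camera("side"); cv2.imwrite("pics/c.png",im[:,:,::-1])
b=O+.242*SY
o=ctrl.get_obs(); print(o["ee_pos"],o["qpos"],row([*b[:2],.107],YAW))
E
```

```text
[0.5467 0.3026 0.2398] [ 0.447   0.4454  1.2258 -0.0001  1.4707  1.8918] [ 0.003 -0.035  2.656  0.     0.    -0.002]
```

View pics/c.png

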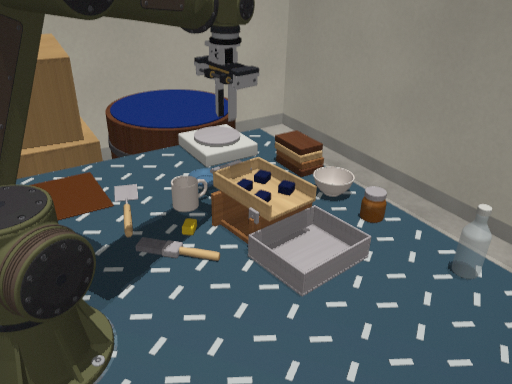

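The side view confirms the basin (310,245) is under the mouth, and the gripper (228,110) is above the handle.

Request:
move_arm(targets=[[-0.15,0,-0.03,0.7,0,0,0],[-0.15,0,-0.03,1.4,0,0,0],[-0.15,0,-0.03,2,0,0,0],[-0.15,0,-0.03,2.4,0,0,0],[-0.15,0,-0.03,2.65,0,0,0],[-0.15,0,-0.03,2.65,0,0,0],[-1,0,-0.03,2.65,0,0,0],[-1,0,-0.03,2.65,0,0,0],[-1,0,-0.03,2.65,0,0,0],[-1,0,-0.03,2.65,0,0,0],[-1,0,-0.03,2.65,0,0,0],[-1,0,-0.03,2.65,0,0,0]], grip_force=25)

```text
time_s: 9.95
ee_pos: [0.5472, 0.3045, 0.1098]
eef_rot: [3.14, -0.003, 0.127]
force: [-4.3, -9.9, 17.0]
grip_width: 0.001
grip_force: 8.7
```

```bash
cat >> h.py <<'E'
def arc(a,k,pos0=None):
    "TCP pose with tray at angle a, tool tilted k*a about the bar; grasp point 5 mm behind TCP"
    bar=O+SY*(.016+.226*np.cos(a)-.012*np.sin(a))+np.array([0,0,.1+.226*np.sin(a)+.012*np.cos(a)])
    t=k*a; zt=-np.array([0,0,np.cos(t)])+SY*np.sin(t)
    return bar+.005*zt,t
E
python3 - <<'E'
from h import *
o=ctrl.get_obs(); print(o["ee_pos"],o["force"],o["grip_width"])
for k in(0,.5):
  for a in np.arange(0,1.06,.1):
    p,t=arc(a,k); print(k,round(a,2),row(p,YAW,t,o))
E
```

```text
[0.5472 0.3045 0.1098] [-4.3489 -9.9083 16.9789] 0.0010317549505341609
0 0.0 [-0.011  0.001  0.056  0.001 -0.003 -0.   ]
0 0.1 [-0.01   0.048 -0.394  0.001 -0.003 -0.   ]
0 0.2 [-0.009  0.14  -0.837  0.001 -0.003 -0.   ]
0 0.3 [-0.008  0.276 -1.269  0.001 -0.003 -0.   ]
0 0.4 [-0.007  0.454 -1.685  0.001 -0.003 -0.   ]
0 0.5 [-0.006  0.673 -2.081  0.001 -0.003 -0.   ]
0 0.6 [-0.005  0.93  -2.453  0.001 -0.003 -0.   ]
0 0.7 [-0.004  1.223 -2.798  0.001 -0.003 -0.   ]
0 0.8 [-0.003  1.549 -3.112  0.001 -0.003 -0.   ]
0 0.9 [-0.002  1.904 -3.391  0.001 -0.003 -0.   ]
0 1.0 [-0.001  2.286 -3.634  0.001 -0.003 -0.   ]
0.5 0.0 [-0.011  0.001  0.056  0.001 -0.003 -0.   ]
0.5 0.1 [-0.01   0.043 -0.394  0.051 -0.003 -0.   ]
0.5 0.2 [-0.009  0.13  -0.838  0.101 -0.003 -0.   ]
0.5 0.3 [-0.008  0.261 -1.27   0.151 -0.003 -0.   ]
0.5 0.4 [-0.007  0.434 -1.687  0.201 -0.003  0.   ]
0.5 0.5 [-0.006  0.648 -2.084  0.251 -0.003  0.   ]
0.5 0.6 [-0.005  0.9   -2.458  0.301 -0.003  0.   ]
0.5 0.7 [-0.004  1.189 -2.804  0.351 -0.003  0.   ]
0.5 0.8 [-0.003  1.51  -3.12   0.401 -0.003  0.   ]
0.5 0.9 [-0.002  1.861 -3.401  0.451 -0.003  0.   ]
0.5 1.0 [-0.001  2.238 -3.646  0.501 -0.003  0.   ]
```

```bash
python3 - <<'E'
from h import *
im,D=ctrl.camera("side"); i2,D2=ctrl.camera("top")
u,v=px("side",ctrl.get_obs()["ee_pos"]).astype(int); a,b=px("top",ctrl.get_obs()["ee_pos"]).astype(int)
print(u,v,a,b,ctrl.get_obs()["grip_width"],ctrl.get_obs()["force"])
c=[cv2.resize(np.ascontiguousarray(j[max(0,y-60):y+60,max(0,x-60):x+60,::-1]),(400,400),interpolation=2) for j,x,y in((im,u,v),(i2,a,b))]
cv2.imwrite("pics/d.png",np.hstack(c))
E
```

```text
225 166 165 173 0.0006780485284145488 [ -2.7507 -10.5767  17.4967]
```

View pics/d.png

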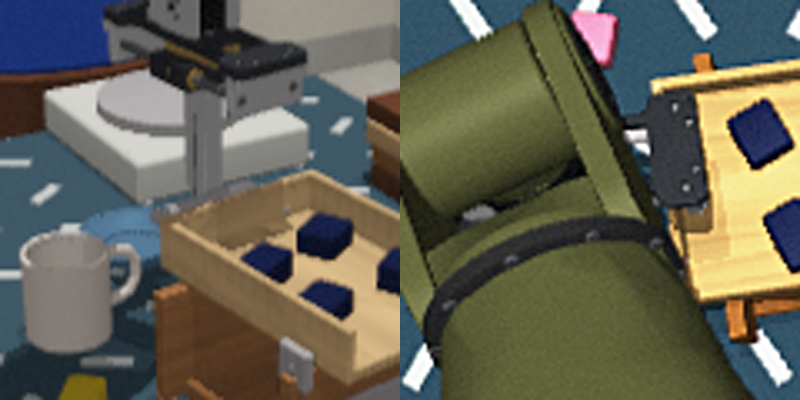

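```bash
python3 - <<'E'
from h import *
im,D=ctrl.camera("side"); i2,D2=ctrl.camera("top")
SX=np.array([SY[1],-SY[0],0])
for n,d in(("top",D2),("side",D)):
    P=cloud(n,d,d>0); s=np.c_[(P-O)@SX,(P-O)@SY,P[:,2]]*1000
    m=(abs(s[:,0])<65)&(s[:,1]>205)&(s[:,1]<275)&(s[:,2]>60)&(s[:,2]<180); q=s[m]
    print(n,m.sum()); 
    for x in range(-65,65,10):
        r=q[(q[:,0]>=x)&(q[:,0]<x+10)&(q[:,2]<135)]
        if len(r): print(x,len(r),"y",r[:,1].min().round(),np.median(r[:,1]).round(),r[:,1].max().round(),"z",r[:,2].min().round(),np.median(r[:,2]).round(),r[:,2].max().round())
    w=(abs(abs(s[:,0])-72)<4)&(s[:,2]>110)&(s[:,2]<170)&(s[:,1]>-15)&(s[:,1]<190)
    if w.sum()>20: print("wall slope",np.polyfit(s[w,1],s[w,2],1),w.sum())
e=ctrl.get_obs()["ee_pos"]-O; print("tcp in stand",e@SX,e@SY,e[2])
K=i2[140:210,150:190]; big=np.hstack([cv2.resize(np.ascontiguousarray(im[130:190,190:250,::-1]),(600,600),interpolation=0)]); cv2.imwrite("pics/e.png",big)
E
```

```text
top 28
35 21 y 206.0 212.0 220.0 z 112.0 117.0 121.0
45 7 y 206.0 213.0 220.0 z 116.0 118.0 120.0
wall slope [  0.0027 131.8544] 862
side 323
-55 14 y 225.0 237.0 244.0 z 110.0 117.0 120.0
-45 9 y 234.0 237.0 245.0 z 116.0 118.0 119.0
-35 10 y 234.0 237.0 242.0 z 113.0 118.0 120.0
-25 9 y 233.0 237.0 242.0 z 115.0 117.0 119.0
-15 31 y 228.0 239.0 251.0 z 114.0 126.0 135.0
-5 25 y 228.0 236.0 246.0 z 114.0 123.0 135.0
5 16 y 227.0 234.0 239.0 z 112.0 125.0 135.0
15 8 y 236.0 239.0 242.0 z 113.0 115.0 119.0
25 10 y 234.0 240.0 244.0 z 114.0 117.0 119.0
35 12 y 233.0 237.0 245.0 z 115.0 117.0 119.0
45 3 y 227.0 230.0 237.0 z 118.0 119.0 120.0
wall slope [ -0.0021 126.6073] 1156
tcp in stand 0.0005847517270522621 0.2421690776595554 0.10989259736214309
```

View pics/e.png

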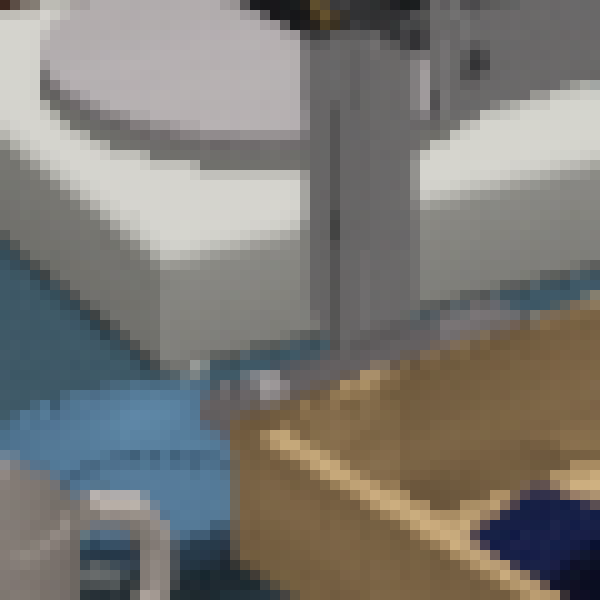

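Request:
move_arm(targets=[[-0.15,0,0,0,0,0,0],[-0.15,0,0,0,0,0,0],[-0.15,0,0,0,0,0,0],[-0.15,0,0,0,0,0,0],[-0.15,0,0,0,0,0,0]])

```text
time_s: 10.65
ee_pos: [0.546, 0.3055, 0.1072]
eef_rot: [3.141, 0.0, 0.128]
force: [0.5, 0.1, 0.1]
grip_width: 0.0365
grip_force: 0.0
```

```bash
python3 - <<'E'
from h import *
o=ctrl.get_obs(); print(o["ee_pos"],o["force"],o["moment"],o["grip_width"],o["grip_force"])
im,D=ctrl.camera("side");SX=np.array([SY[1],-SY[0],0])
P=cloud("side",D,D>0); s=np.c_[(P-O)@SX,(P-O)@SY,P[:,2]]*1000
q=s[(abs(s[:,0])<30)&(s[:,1]>200)&(s[:,1]<290)&(s[:,2]>70)&(s[:,2]<150)]
for z in range(75,150,8):
    r=q[abs(q[:,2]-z)<4]; 
    if len(r): print(z,len(r),np.percentile(r[:,1],[0,25,50,75,100]).round())
cv2.imwrite("pics/f.png",cv2.resize(np.ascontiguousarray(im[130:190,190:250,::-1]),(600,600),interpolation=0))
E
```

```text
[0.546  0.3055 0.1072] [0.4706 0.0858 0.0679] [-0.0366  0.0045 -0.0145] 0.03650853349298224 0.0
115 36 [234. 236. 239. 242. 267.]
123 20 [224. 260. 262. 264. 270.]
131 48 [210. 214. 223. 262. 273.]
139 45 [210. 214. 259. 262. 274.]
147 39 [210. 214. 225. 262. 273.]
```

View pics/f.png

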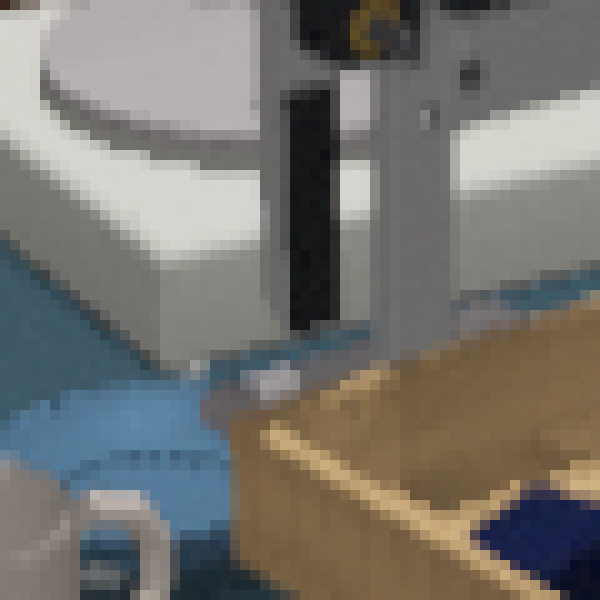

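```bash
python3 - <<'E'
from h import *
SX=np.array([SY[1],-SY[0],0])
for x in(-8,8):
  for y in(.220,.240,.262,.272):
    for z in(.093,.107,.118): print(x,y,z,((px("side",O+x/1000*SX+y*SY+[0,0,z])-[190,130])*10).round())
E
```

```text
-8 0.22 0.093 [376. 461.]
-8 0.22 0.107 [376. 414.]
-8 0.22 0.118 [376. 376.]
-8 0.24 0.093 [332. 434.]
-8 0.24 0.107 [331. 388.]
-8 0.24 0.118 [331. 350.]
-8 0.262 0.093 [284. 406.]
-8 0.262 0.107 [283. 359.]
-8 0.262 0.118 [282. 323.]
-8 0.272 0.093 [262. 393.]
-8 0.272 0.107 [261. 347.]
-8 0.272 0.118 [260. 310.]
8 0.22 0.093 [423. 444.]
8 0.22 0.107 [423. 398.]
8 0.22 0.118 [423. 361.]
8 0.24 0.093 [379. 418.]
8 0.24 0.107 [378. 372.]
8 0.24 0.118 [378. 335.]
8 0.262 0.093 [331. 390.]
8 0.262 0.107 [330. 344.]
8 0.262 0.118 [330. 308.]
8 0.272 0.093 [309. 378.]
8 0.272 0.107 [308. 332.]
8 0.272 0.118 [308. 296.]
```

The fingertips end around z≈0.112, about 20 mm higher than stated, so they squeezed off the top of the bar. I'll go deeper and shift 2 mm towards the tray.

Request:
move_arm(targets=[[-0.15,0,0.04,0.1,0,0,0],[-0.15,0,0.04,0.2,0,0,0],[-0.15,0,0.04,0.3,0,0,0],[-0.15,0,0.04,0.4,0,0,0],[-0.15,0,0.04,0.44,0,0,0],[-0.15,0,0.04,0.44,0,0,0],[-1,0,0.04,0.44,0,0,0],[-1,0,0.04,0.44,0,0,0],[-1,0,0.04,0.44,0,0,0],[-1,0,0.04,0.44,0,0,0],[-1,0,0.04,0.44,0,0,0],[-1,0,0.04,0.44,0,0,0]], grip_force=25)

```text
time_s: 11.9
ee_pos: [0.5464, 0.3036, 0.0856]
eef_rot: [-3.142, -0.0, 0.128]
force: [0.4, 0.3, 0.6]
grip_width: 0.0109
grip_force: 25.0
```

Request:
move_arm(targets=[[-1,0,0.02,-0.22,0,0,0],[-1,0,0.05,-0.45,0,0,0],[-1,0,0.09,-0.67,0,0,0],[-1,0,0.14,-0.89,0,0,0],[-1,0,0.2,-1.11,0,0,0],[-1,0,0.27,-1.32,0,0,0],[-1,0,0.36,-1.54,0,0,0],[-1,0,0.45,-1.74,0,0,0],[-1,0,0.45,-1.74,0,0,0]])

```text
time_s: 12.8
ee_pos: [0.5493, 0.2814, 0.1746]
eef_rot: [-3.14, -0.001, 0.128]
force: [-0.8, 7.9, 1.4]
grip_width: 0.0115
grip_force: 25.0
```

```bash
cat >> h.py <<'E'
def state():
    o=ctrl.get_obs(); print(o["ee_pos"],o["force"],o["grip_width"],o["grip_force"])
    im,D=ctrl.camera("side"); SX=np.array([SY[1],-SY[0],0])
    P=cloud("side",D,D>0); s=np.c_[(P-O)@SX,(P-O)@SY,P[:,2]]*1000
    w=(abs(abs(s[:,0])-72)<4)&(s[:,2]>110)&(s[:,1]>0)&(s[:,1]<150)&(s[:,2]<300)
    if w.sum()>20: print("tray slope",np.arctan(np.polyfit(s[w,1],s[w,2],1)[0]),w.sum())
    hsv=cv2.cvtColor(im,cv2.COLOR_RGB2HSV); m=cv2.inRange(hsv,(110,120,20),(130,255,140))>0
    n,l,st,ce=cv2.connectedComponentsWithStats(m.astype(np.uint8))
    for i in range(1,n):
        if st[i,4]>25:
            q=cloud("side",D,l==i)
            if len(q): q=np.median(q,0); print("blue",ce[i].round(),st[i,4],((q-O)@SX*1000).round(),((q-O)@SY*1000).round(),(q[2]*1000).round())
    return im
E
python3 - <<'E'
from h import *
state()
E
```

```text
[0.5493 0.2814 0.1746] [-0.8462  7.8957  1.4023] 0.011459853957186327 24.998685121536255
tray slope 0.3696051362724172 1259
blue [165. 109.] 3304 268.0 1024.0 7.0
blue [266. 163.] 174 24.0 105.0 165.0
blue [249. 173.] 139 -43.0 90.0 163.0
blue [289. 185.] 176 32.0 30.0 134.0
blue [265. 193.] 140 -42.0 29.0 136.0
```

Request:
move_arm(targets=[[-1,0,0.11,-0.2,0,0,0],[-1,0,0.22,-0.4,0,0,0],[-1,0,0.35,-0.59,0,0,0],[-1,0,0.48,-0.77,0,0,0],[-1,0,0.62,-0.94,0,0,0],[-1,0,0.77,-1.11,0,0,0],[-1,0,0.77,-1.11,0,0,0],[-1,0,0.77,-1.11,0,0,0]])

```text
time_s: 13.65
ee_pos: [0.5541, 0.2447, 0.2305]
eef_rot: [-3.138, -0.003, 0.129]
force: [-2.8, 14.9, 10.6]
grip_width: 0.0109
grip_force: 25.0
```

```bash
python3 - <<'E'
from h import *
state()
E
```

```text
[0.5541 0.2447 0.2305] [-2.7952 14.8939 10.6385] 0.010915877577009325 25.002878308296204
tray slope 0.6449632530911852 1504
blue [170. 109.] 3630 288.0 1022.0 7.0
blue [298. 201.] 198 25.0 -11.0 110.0
blue [281. 215.] 187 -42.0 -25.0 104.0
blue [315. 237.] 196 35.0 -68.0 33.0
blue [291. 249.] 231 -43.0 -67.0 32.0
```

Request:
move_arm(targets=[[-1,0,0.06,-0.14,0,0,0],[-1,0,0.15,-0.26,0,0,0],[-1,0,0.3,-0.34,0,0,0],[-1,0,0.46,-0.49,0,0,0],[-1,0,0.64,-0.62,0,0,0],[-1,0,0.64,-0.62,0,0,0],[-1,0,0.64,-0.62,0,0,0]])

```text
time_s: 14.4
ee_pos: [0.5583, 0.2117, 0.261]
eef_rot: [-3.139, -0.002, 0.128]
force: [-1.5, 7.5, 8.1]
grip_width: 0.011
grip_force: 25.0
```

```bash
python3 - <<'E'
from h import *
cv2.imwrite("pics/g.png",state()[:,:,::-1])
E
```

```text
[0.5583 0.2117 0.261 ] [-1.5116  7.4871  8.1065] 0.010954319719595295 25.004020929336548
tray slope 0.8247494853826601 1555
blue [170. 109.] 3631 288.0 1022.0 7.0
blue [326. 238.] 199 55.0 -85.0 30.0
blue [306. 244.] 166 -3.0 -79.0 34.0
blue [288. 253.] 158 -55.0 -68.0 29.0
blue [309. 262.] 199 -41.0 -120.0 26.0
```

View pics/g.png

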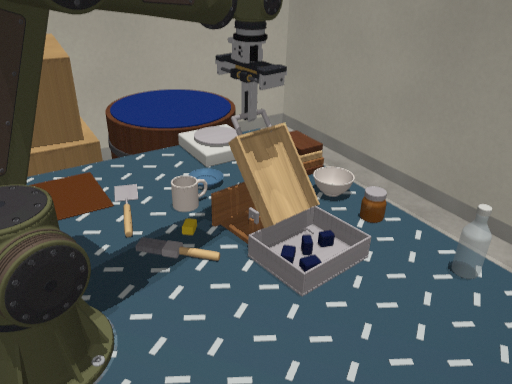

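All four cakes are in the basin at (288,252), (307,244), (326,239) and (310,263), and the tray is empty. Now I'll lower it.

```bash
python3 - <<'E'
from h import *
p0=np.array([.5464,.3036,.0856]); A=np.linspace(.82,0,24); o=ctrl.get_obs()
pos=[p0+arc(a,0)[0]-arc(0,0)[0]+.0015*(np.cos(a)*SY+[0,0,np.sin(a)])*(a>.1) for a in A]
for a,p in zip(A,pos): print(round(a,3),row(p,YAW,0,o)[:3].round(2))
print(ctrl.get_obs()["ee_pos"], row(pos[11],YAW,0,o))
E
```

```text
0.82 [-0.   -0.26  0.26]
0.784 [-0.   -0.38  0.36]
0.749 [-0.   -0.5   0.48]
0.713 [-0.   -0.61  0.59]
0.677 [-0.   -0.72  0.71]
0.642 [-0.   -0.83  0.83]
0.606 [-0.   -0.93  0.96]
0.57 [-0.   -1.03  1.09]
0.535 [-0.   -1.12  1.23]
0.499 [-0.   -1.21  1.36]
0.463 [-0.   -1.29  1.5 ]
0.428 [-0.   -1.37  1.64]
0.392 [-0.01 -1.44  1.79]
0.357 [-0.01 -1.51  1.94]
0.321 [-0.01 -1.57  2.09]
0.285 [-0.01 -1.62  2.24]
0.25 [-0.01 -1.68  2.4 ]
0.214 [-0.01 -1.72  2.55]
0.178 [-0.01 -1.76  2.71]
0.143 [-0.01 -1.79  2.87]
0.107 [-0.01 -1.82  3.03]
0.071 [-0.01 -1.82  3.19]
0.036 [-0.01 -1.83  3.35]
0.0 [-0.01 -1.84  3.51]
[0.5583 0.2118 0.261 ] [-0.005 -1.367  1.645 -0.002 -0.002  0.001]
```

Request:
move_arm(targets=[[-1,0,-0.12,0.12,0,0,0],[-1,0,-0.26,0.26,0,0,0],[-1,0,-0.38,0.36,0,0,0],[-1,0,-0.5,0.48,0,0,0],[-1,0,-0.61,0.59,0,0,0],[-1,0,-0.72,0.71,0,0,0],[-1,0,-0.83,0.83,0,0,0],[-1,0,-0.93,0.96,0,0,0],[-1,0,-1.03,1.09,0,0,0],[-1,0,-1.12,1.23,0,0,0],[-1,0,-1.21,1.36,0,0,0],[-1,0,-1.21,1.36,0,0,0]])

```text
time_s: 15.65
ee_pos: [0.5503, 0.2726, 0.1915]
eef_rot: [-3.139, -0.001, 0.129]
force: [-0.8, 8.7, 4.6]
grip_width: 0.0109
grip_force: 25.0
```

```bash
python3 - <<'E'
from h import *
p0=np.array([.5464,.3036,.0856]); A=np.linspace(.46,0,14); o=ctrl.get_obs(); print(o["ee_pos"],o["force"],o["grip_width"])
for a in A: print(round(a,3),row(p0+arc(a,0)[0]-arc(0,0)[0]+.001*SY*(a>.1),YAW,0,o)[:3].round(2))
E
```

```text
[0.5503 0.2726 0.1915] [-0.7824  8.658   4.5639] 0.010892805128377987
0.46 [ 0.   -0.07  0.14]
0.425 [ 0.   -0.14  0.28]
0.389 [ 0.   -0.22  0.42]
0.354 [ 0.   -0.28  0.57]
0.318 [ 0.   -0.34  0.72]
0.283 [ 0.   -0.4   0.86]
0.248 [ 0.   -0.45  1.02]
0.212 [ 0.   -0.49  1.17]
0.177 [ 0.   -0.53  1.33]
0.142 [ 0.   -0.56  1.48]
0.106 [ 0.   -0.59  1.64]
0.071 [ 0.   -0.59  1.8 ]
0.035 [ 0.   -0.61  1.96]
0.0 [ 0.   -0.62  2.12]
```

Request:
move_arm(targets=[[-1,0,-0.07,0.14,0,0,0],[-1,0,-0.14,0.28,0,0,0],[-1,0,-0.22,0.42,0,0,0],[-1,0,-0.28,0.57,0,0,0],[-1,0,-0.34,0.72,0,0,0],[-1,0,-0.4,0.86,0,0,0],[-1,0,-0.45,1.02,0,0,0],[-1,0,-0.49,1.17,0,0,0],[-1,0,-0.53,1.33,0,0,0],[-1,0,-0.56,1.48,0,0,0],[-1,0,-0.59,1.64,0,0,0],[-1,0,-0.59,1.64,0,0,0]])

```text
time_s: 16.85
ee_pos: [0.5465, 0.3012, 0.1087]
eef_rot: [-3.14, 0.0, 0.128]
force: [-1.2, 7.9, -0.9]
grip_width: 0.0108
grip_force: 25.0
```

```bash
python3 - <<'E'
from h import *
state(); print(row([.5464,.3036,.0856],YAW))
E
```

```text
[0.5465 0.3012 0.1087] [-1.212   7.8986 -0.8935] 0.010816791734018961 24.99779909849167
tray slope 0.06897346587073859 1037
blue [161. 108.] 2979 253.0 1055.0 7.0
blue [326. 238.] 198 54.0 -84.0 31.0
blue [307. 244.] 161 -3.0 -78.0 35.0
blue [288. 253.] 157 -55.0 -68.0 29.0
blue [309. 262.] 196 -41.0 -120.0 26.0
[ 0.004 -0.05   0.47  -0.001  0.     0.   ]
```

Request:
move_arm(targets=[[-1,0,-0.02,0.08,0,0,0],[-1,0,-0.03,0.16,0,0,0],[-1,0,-0.04,0.24,0,0,0],[-1,0,-0.04,0.32,0,0,0],[-1,0,-0.04,0.38,0,0,0],[-1,0,-0.05,0.43,0,0,0],[-1,0,-0.05,0.46,0,0,0],[-1,0,-0.05,0.47,0,0,0],[-1,0,-0.05,0.47,0,0,0]])

```text
time_s: 17.8
ee_pos: [0.5463, 0.3035, 0.0857]
eef_rot: [-3.14, 0.0, 0.128]
force: [-0.3, 7.6, -0.9]
grip_width: 0.011
grip_force: 25.0
```

```bash
python3 - <<'E'
from h import *
state()
E
```

```text
[0.5463 0.3035 0.0857] [-0.288   7.6331 -0.8965] 0.010969967306732113 24.999484419822693
tray slope -0.0022903778981020664 879
blue [162. 108.] 3083 260.0 1052.0 7.0
blue [326. 238.] 200 55.0 -84.0 29.0
blue [306. 244.] 165 -3.0 -78.0 34.0
blue [288. 253.] 157 -55.0 -68.0 29.0
blue [309. 262.] 197 -41.0 -120.0 27.0
```

Request:
move_arm(targets=[[-0.2,0,0,0,0,0,0],[-0.2,0,0,0,0,0,0],[-0.2,0,0,0,0,0,0],[-0.2,0,0,0,0,0,0],[-0.2,0,0,-0.3,0,0,0],[-0.2,0,0,-0.8,0,0,0],[-0.2,0,0,-1.5,0,0,0],[-0.2,0,0,-2.4,0,0,0],[-0.2,0,0,-3.2,0,0,0],[-0.2,0,0,-4,0,0,0],[-0.2,0,0,-4,0,0,0]])

```text
time_s: 18.95
ee_pos: [0.5474, 0.3035, 0.2929]
eef_rot: [-3.138, -0.01, 0.128]
force: [0.5, 0.4, 0.7]
grip_width: 0.0376
grip_force: 0.0
```

```bash
python3 - <<'E'
from h import *
state()
im=basin(); s,_=ctrl.camera("side")
cv2.imwrite("pics/z.png",cv2.resize(np.hstack([im,s])[:,:,::-1],(800,300)))
E
```

```text
[0.5474 0.3035 0.2929] [0.5456 0.3686 0.7383] 0.03760238723652014 0.0
tray slope -0.0033905247846150433 890
blue [170. 109.] 3633 288.0 1022.0 7.0
blue [326. 238.] 200 55.0 -84.0 30.0
blue [306. 244.] 164 -3.0 -78.0 34.0
blue [288. 253.] 159 -55.0 -69.0 29.0
blue [309. 262.] 197 -41.0 -120.0 26.0
basin in stand frame (want 0,-81,0): ((-0.4913787841796875, -77.67049407958984), (185.02325439453125, 220.6755828857422), 89.79691314697266)
```

View pics/z.png

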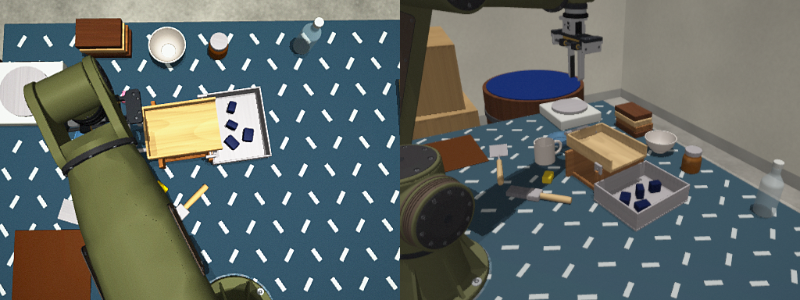

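The final view shows the tray level and empty, all four cakes in the basin (around (235,125) in the top half), the basin still flush, and the bystanders that show where they were. I'm handing in.

```bash
python3 -c "
from station import ctrl
print(ctrl.hand_in())"
```

```text
the job is handed in; nothing more can be done
None
```

I handed the job in at about 19 s: the basin is flush under the mouth, all four cakes are in it and the tray is back to level; I touched none of the bystanders, and on the first try at the handle the gripper slipped off the bar (about 17 N), so I regripped it lower.

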